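# Start the dosing controller from its keys

## Task

Start the dosing run on the grey desk controller: press its large round key (clear), then the square key (select), then the long bar key (start), one at a time, each fully down for a moment and let up again before the next. Leave the small round key alone.

Things in the scene. Friction and masses are not known exactly. Their poses are not given: they have to be found in the camera images.
- big_round_key (a point): A large round key, 36 mm in diameter. Press first. Black spring key on the grey desk controller, one of four in a 2 by 2 block 58 mm apart in any order. Point: centre of its top face, 52 mm above the worktop, 12 mm above its white bezel; x to the display, z up. Goes straight down 6 mm to a stop (1.2 N, rising to 3.6 N; counts beyond 4 mm), springs back.
- square_key (a point): A square key, 28 x 28 mm. Press second. Black spring key on the grey desk controller, one of four in a 2 by 2 block 58 mm apart in any order. Point: centre of its top face, 52 mm above the worktop, 12 mm above its white bezel; x to the display, z up. Goes straight down 6 mm to a stop (1.2 N, rising to 3.6 N; counts beyond 4 mm), springs back.
- bar_key (a point): A long narrow bar key, 14 mm along x and 44 mm along y. Press third. Black spring key on the grey desk controller, one of four in a 2 by 2 block 58 mm apart in any order. Point: centre of its top face, 52 mm above the worktop, 12 mm above its white bezel; x to the display, z up. Goes straight down 6 mm to a stop (1.2 N, rising to 3.6 N; counts beyond 4 mm), springs back.
- small_round_key (a point): A small round key, 18 mm in diameter. Do not press. Black spring key on the grey desk controller, one of four in a 2 by 2 block 58 mm apart in any order. Point: centre of its top face, 52 mm above the worktop, 12 mm above its white bezel; x to the display, z up. Goes straight down 6 mm to a stop (1.2 N, rising to 3.6 N; counts beyond 4 mm), springs back.

How it is judged:
By the outcome, as a careful person would: the job done as asked, in the order asked, and still so for the second after the job is handed in, with the robot touching nothing.
It also fails if it takes over 32 s, if anything falls off the work surface, if the arm or the gripper's body presses on something with over 40 N, if the wrist force passes 120 N, or if a joint passes its speed limit or range.

## Robot

A 6-joint arm with a two-finger parallel gripper is mounted at the origin on a cart in front of the work surface, level with it; the furniture and walls round the work are solid. World frame = base frame: x ahead of the robot, y to its left, z up, the work surface at z = 0. Lengths are in m, angles in rad, forces in N, time in s.
With the tool pointing down it reaches from about 0.225 to 0.875 m from the base axis. Payload 3.4 kg.
Tool frame: the origin (TCP) lies midway between the tips of the shut fingers; the grasp point (between the pads) lies 19 mm behind it (manip.grip_point_offset is the distance from the TCP to the grasp point, in m); z points along the fingers, y is the line along which they close (so a half turn about z gives the same grasp; the last joint's range is limited). The gripper opens to 85 mm and grips with 20 to 120 N. Pads are 22 mm wide; open, the fingers measure 114 mm over their backs; the gripper's body (76 mm by 85 mm) begins 54 mm behind the grasp point. The pads swing forward as they close: fully open they stand 13 mm farther back than shut.
Start: joints at [-1.344, 0.276, 1.505, -0, 1.361, -0.121], TCP at [0.196, -0.541, 0.231] pointing down, gripper open.
Joint ranges: [-2.89, 2.89], [-0.75, 2.08], [0.22, 2.7], [-1.18, 4.32], [0.11, 2.71], [-2.7, 2.7]. Speed limits (rad/s): [2.57, 2.57, 3.14, 3.14, 3.14, 3.14].

## Interface

Orientations are given as a unit quaternion [w, x, y, z].
In Python, from rig import manip gives the robot as it stands.
- The arm moves only by the shell command python3 -m handwheel 'ROWS' [FORCE]. ROWS is JSON, a list of rows, each an object with "translation": the shift along the tool's x, y, z in m, a list of three; "angular": the turn, a rotation vector about the tool's x, y, z in degrees, a list of three; "hand": the closure, from 0 (fully open) to 1 (shut). A call has 1 to 10 rows; each row shifts and turns the commanded pose from where the row before left it, along the tool's axes as they then stand; what a row does not reach is not made up. A row lasts 1/12 s, in which the tool goes at most 41.7 mm and 7.16 degrees, less where a joint would pass 70% of its speed; a pose out of reach is approached as far as the arm can. A call with a gripper value outside its range is refused whole. The fingers move at their own pace and stop on an object; FORCE is the grip in N (left out, the last holds). Time passes only in rows, so rows that do not move let the fingers close. It gives the time, the measured TCP pose, the force, the opening and the grip force at its end, in the units of the state.
- manip.get_state(): the state, without advancing time (a new reading comes with each control period).
- manip.get_image(name): name is "side" or "top" or "wrist"; returns the picture (420x560x3 uint8, red, green, blue); there is no depth.
- manip.camera_info(name): a dict with "camera_matrix" (3x3 intrinsics, pixels), "eye" and "orientation" of the camera in the world; the wrist camera has in their place "tool_from_camera" (4x4, takes a point from camera to tool coordinates, whose origin is the TCP and whose axes are the flange's). Camera axes: x right, y down, z forward; pixel columns grow to the right and rows downward; lengths in m; the calibration is good to about 2 mm. A picture is of the moment at which its call begins: read the wrist's pose just before it. camera_info takes no time and is no camera call.
- manip.sign_off(): hands the job in; it is judged then, once.
The state is a dict: "clock": time; "qpos": joint angles; "qd": joint speeds; "effort": joint torques, N m; "position": TCP position; "ee_rot": TCP orientation; "contact_force": force on the tool from outside, world axes, zero at the start; "moment": the same for the moment, N m; "width": finger opening in m; "gripper_force": force on a finger pad.
Only numpy, scipy, OpenCV 4.12 (cv2) and the standard library are available. Lean on these libraries where they do the work, as an engineer would, in place of code of your own. Each camera call takes 0.05 s, during which the arm holds its last target. There are 200 camera calls.

## Working session

There is one attempt and no reset: what is moved stays moved. The work goes in short steps, Python scripts to look and compute and a shell command to move; the robot and the scene stay as the last step left them, time stands still between calls to the robot, and variables do not carry over. Pictures are saved under pics/ and viewed, at most 10 in all, crops included, and the job is handed in when it is done.

```bash
mkdir -p pics; python3 - <<'E'
from rig import manip
import cv2
s=manip.get_state();print(s)
for n in("top","side"):
    cv2.imwrite(f"pics/{n}0.png",manip.get_image(n)[:,:,::-1]);print(n,manip.camera_info(n))
print(manip.camera_info("wrist"))
E
```

```text
{'clock': 0.0, 'qpos': array([-1.34401111e+00,  2.76631197e-01,  1.50612911e+00,  7.64677646e-06,
        1.36065143e+00, -1.21010990e-01]), 'qd': array([-7.84475320e-04,  8.42715272e-05, -6.40855085e-05, -6.67012968e-04,
        1.73961276e-03, -1.56670844e-04]), 'effort': array([-5.62869027e-04, -4.16766143e+01, -2.45806217e+01, -1.45249705e-04,
        1.09855982e-02, -5.89239718e-06]), 'position': array([ 0.1958525 , -0.54007948,  0.23042064]), 'ee_rot': array([-9.08464709e-04,  9.84917522e-01,  1.73022103e-01, -4.43471361e-05]), 'contact_force': array([ 0.84657191, -0.68211784,  1.13426825]), 'moment': array([-0.01145489, -0.04850011,  0.05275174]), 'gripper_force': 0.0, 'width': 0.08548634989698935}
top {'camera_matrix': array([[390.18352112,   0.        , 284.74539345],
       [  0.        , 390.18352112, 210.94097696],
       [  0.        ,   0.        ,   1.        ]]), 'eye': array([ 0.32199786, -0.27695199,  0.89954249]), 'orientation': array([-0.10502356,  0.85220065, -0.50882547,  0.06181221])}
side {'camera_matrix': array([[471.246136  ,   0.        , 283.23237718],
       [  0.        , 471.246136  , 208.25628448],
       [  0.        ,   0.        ,   1.        ]]), 'eye': array([ 0.5082825 , -0.9134351 ,  0.56874635]), 'orientation': array([-0.48176145,  0.87624593,  0.00234542, -0.00966841])}
{'camera_matrix': array([[355.85886477,   0.        , 281.38188629],
       [  0.        , 355.85886477, 213.5926729 ],
       [  0.        ,   0.        ,   1.        ]]), 'tool_from_camera': array([[-7.00472336e-04, -9.62562679e-01, -2.71058294e-01,
         6.75676374e-02],
       [ 9.99999754e-01, -6.62663402e-04, -2.31009733e-04,
        -2.33172410e-04],
       [ 4.27409364e-05, -2.71058389e-01,  9.62562906e-01,
        -1.41901365e-01],
       [ 0.00000000e+00,  0.00000000e+00,  0.00000000e+00,
         1.00000000e+00]])}
```

View pics/top0.png

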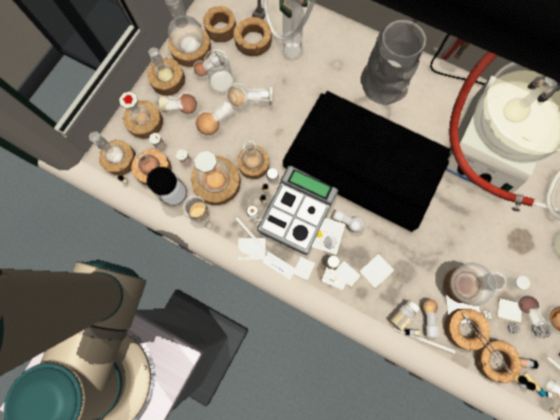

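Top view: controller near (298,210), display at (311,183). The square key is near (288,199), the small round at (311,210), the bar at (277,222) and the big round at (300,233). Next I'll enlarge and measure.

```bash
cat > h.py <<'E'
import numpy as np, cv2
from scipy.spatial.transform import Rotation as R
def rot(q): return R.from_quat(np.r_[q[1:],q[0]]).as_matrix()
def ray(info,u,v,z):
    K=info["camera_matrix"]; M=rot(info["orientation"])
    d=M@np.linalg.solve(K,[u,v,1.]); e=info["eye"]
    return e+d*(z-e[2])/d[2]
E
python3 - <<'E'
from rig import manip
from h import *
im=cv2.imread("pics/top0.png");c=im[160:260,250:350]
cv2.imwrite("pics/topc.png",cv2.resize(c,(600,600),interpolation=cv2.INTER_CUBIC))
i=manip.camera_info("top")
g=cv2.cvtColor(im,cv2.COLOR_BGR2GRAY).astype(float)
for n,(u,v) in dict(square=(288,199),small=(311,210),bar=(277,222),big=(300,233)).items():
    w=np.zeros_like(g);w[v-10:v+11,u-10:u+11]=1
    m=((g<70)*w).astype(np.uint8)
    k,l,st,ce=cv2.connectedComponentsWithStats(m)
    j=1+np.argmax(st[1:,4]);print(n,ce[j],st[j],ray(i,*ce[j],.050).round(4))
E
```

```text
square [287.91743119 198.91743119] [282 193  13  13 109] [ 0.5359 -0.1683  0.05  ]
small [311.11538462 209.69230769] [309 207   5   6  26] [ 0.5384 -0.2261  0.05  ]
bar [276.75       221.31578947] [269 216  17  11  76] [ 0.4784 -0.1709  0.05  ]
big [300.         232.45394737] [294 226  13  14 152] [ 0.4806 -0.2283  0.05  ]
```

View pics/topc.png

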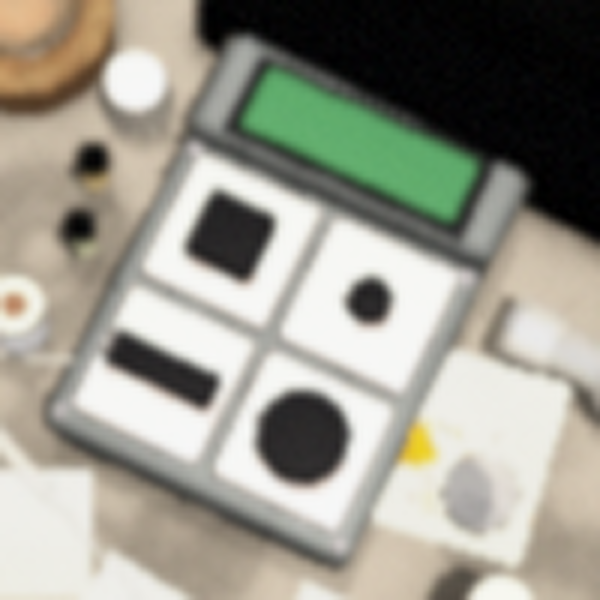

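View pics/side0.png

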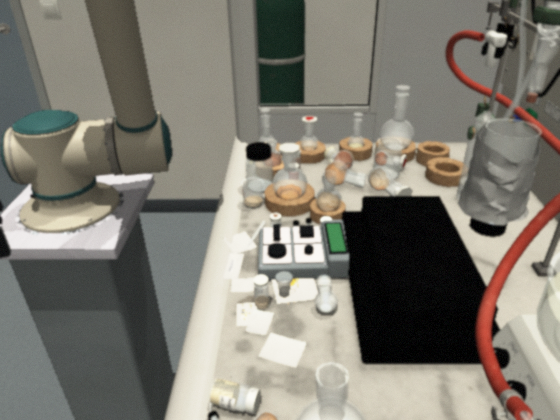

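Both views agree on the layout: in the side view, big is at (277,251), bar (277,232), small (309,250) and square (307,232). The measured spacings are about 57.5 mm, as they should be. I'll shut the fingers and travel high to the big key.

```bash
python3 -m handwheel '[{"translation":[0.031,-0.016,0],"angular":[0,0,0],"hand":1},{"translation":[0.031,-0.016,0],"angular":[0,0,0],"hand":1},{"translation":[0.031,-0.016,0],"angular":[0,0,0],"hand":1},{"translation":[0.031,-0.016,0],"angular":[0,0,0],"hand":1},{"translation":[0.031,-0.016,0],"angular":[0,0,0],"hand":1},{"translation":[0.031,-0.016,0],"angular":[0,0,0],"hand":1},{"translation":[0.031,-0.016,0],"angular":[0,0,0],"hand":1},{"translation":[0.031,-0.016,0],"angular":[0,0,0],"hand":1},{"translation":[0.031,-0.016,0],"angular":[0,0,0],"hand":1},{"translation":[0.031,-0.016,0],"angular":[0,0,0],"hand":1}]' 40
python3 -m handwheel '[{"translation":[0.02,-0.01,0],"angular":[0,0,0],"hand":1},{"translation":[0,0,0],"angular":[0,0,0],"hand":1},{"translation":[0,0,0],"angular":[0,0,0],"hand":1}]'
python3 - <<'E'
from rig import manip
from h import *
s=manip.get_state();im=manip.get_image("wrist");cv2.imwrite("pics/w1.png",im[:,:,::-1])
M=rot(s["ee_rot"]);print(s["position"],s["clock"],M.round(4))
c=manip.camera_info("wrist");T=c["tool_from_camera"]
np.save("cam.npy",np.r_[s["position"],s["ee_rot"]])
for n,p in dict(sq=(.5359,-.1683,.052),sm=(.5384,-.2261,.052),bar=(.4784,-.1709,.052),big=(.4806,-.2283,.052)).items():
    t=M.T@(np.array(p)-s["position"]);k=c["camera_matrix"]@np.linalg.solve(T,np.r_[t,1])[:3];print(n,t.round(4),(k/k[2])[:2].round(1))
E
```

```text
clock: 0.93
position: [0.4336, -0.2829, 0.231]
ee_rot: [-0.0, 0.985, 0.173, -0.0]
contact_force: [0.1, -0.1, -0.3]
width: -0.0001
gripper_force: 0.0
clock: 1.18
position: [0.4486, -0.2673, 0.2309]
ee_rot: [-0.0, 0.985, 0.174, -0.0]
contact_force: [-0.1, -0.1, 0.6]
width: 0.0
gripper_force: 0.0
[ 0.44861016 -0.26733612  0.23088289] 1.1833 [[ 9.392e-01  3.435e-01 -1.000e-03]
 [ 3.435e-01 -9.392e-01  1.000e-04]
 [-9.000e-04 -5.000e-04 -1.000e+00]]
sq [ 0.1162 -0.0629  0.1788] [205.8  52.7]
sm [ 0.0987 -0.0078  0.1788] [272.4  75.1]
bar [ 0.0613 -0.0803  0.1789] [189.7 121. ]
big [ 0.0436 -0.0256  0.1789] [252.8 141.5]
```

View pics/w1.png

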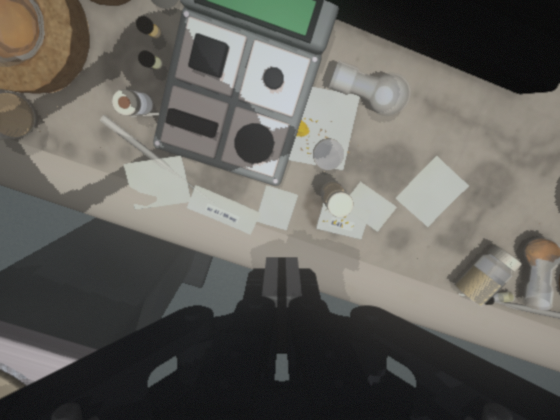

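The wrist view shows square (208,55), small (273,77), bar (191,122) and big (253,143). Each is within 2 px (about 1 mm) of its prediction, so the positions are confirmed. Now I'll go above the big key and down to just over it.

```bash
python3 -m handwheel '[{"translation":[0.0215,-0.0125,0],"angular":[0,0,0],"hand":1},{"translation":[0.0215,-0.0125,0],"angular":[0,0,0],"hand":1},{"translation":[0,0,0.034],"angular":[0,0,0],"hand":1},{"translation":[0,0,0.034],"angular":[0,0,0],"hand":1},{"translation":[0,0,0.034],"angular":[0,0,0],"hand":1},{"translation":[0,0,0.034],"angular":[0,0,0],"hand":1},{"translation":[0,0,0.032],"angular":[0,0,0],"hand":1},{"translation":[0,0,0],"angular":[0,0,0],"hand":1},{"translation":[0,0,0],"angular":[0,0,0],"hand":1},{"translation":[0,0,0],"angular":[0,0,0],"hand":1}]'
```

```text
clock: 2.07
position: [0.4809, -0.2317, 0.0647]
ee_rot: [0.001, 0.985, 0.172, 0.001]
contact_force: [-0.2, 0.6, 0.8]
width: 0.0002
gripper_force: 0.0
```

```bash
python3 -m handwheel '[{"translation":[0.001,-0.003,0],"angular":[0,0,0],"hand":1},{"translation":[0,0,0.008],"angular":[0,0,0],"hand":1},{"translation":[0,0,0.005],"angular":[0,0,0],"hand":1},{"translation":[0,0,0.003],"angular":[0,0,0],"hand":1},{"translation":[0,0,0.0015],"angular":[0,0,0],"hand":1},{"translation":[0,0,0],"angular":[0,0,0],"hand":1},{"translation":[0,0,0],"angular":[0,0,0],"hand":1},{"translation":[0,0,0],"angular":[0,0,0],"hand":1}]'
```

```text
clock: 2.73
position: [0.4808, -0.2273, 0.0462]
ee_rot: [0.001, 0.985, 0.173, 0.001]
contact_force: [1.8, -0.4, 3.4]
width: 0.0
gripper_force: 1.7
```

```bash
python3 -m handwheel '[{"translation":[0,0,0.001],"angular":[0,0,0],"hand":1},{"translation":[0,0,0],"angular":[0,0,0],"hand":1},{"translation":[0,0,0],"angular":[0,0,0],"hand":1},{"translation":[0,0,0],"angular":[0,0,0],"hand":1}]'
python3 -m handwheel '[{"translation":[0,0,-0.01],"angular":[0,0,0],"hand":1},{"translation":[0,0,-0.02],"angular":[0,0,0],"hand":1},{"translation":[0,0,-0.02],"angular":[0,0,0],"hand":1},{"translation":[0,0,0],"angular":[0,0,0],"hand":1},{"translation":[0,0,0],"angular":[0,0,0],"hand":1},{"translation":[0,0,0],"angular":[0,0,0],"hand":1}]'
```

```text
clock: 3.07
position: [0.4808, -0.2274, 0.046]
ee_rot: [0.001, 0.985, 0.173, 0.001]
contact_force: [0.9, 0.7, 8.6]
width: -0.0001
gripper_force: 4.6
clock: 3.57
position: [0.4791, -0.2264, 0.0941]
ee_rot: [-0.001, 0.985, 0.173, -0.001]
contact_force: [0.4, 0.4, 0.5]
width: 0.0002
gripper_force: 0.0
```

The big key bottomed out at the 0.046 stop with 8.6 N and was released. Next is the square key.

```bash
python3 -m handwheel '[{"translation":[0.025,-0.012,0],"angular":[0,0,0],"hand":1},{"translation":[0.025,-0.012,0],"angular":[0,0,0],"hand":1},{"translation":[0.023,-0.011,0],"angular":[0,0,0],"hand":1},{"translation":[0,0,0],"angular":[0,0,0],"hand":1},{"translation":[0,0,0.015],"angular":[0,0,0],"hand":1},{"translation":[0,0,0.015],"angular":[0,0,0],"hand":1},{"translation":[0,0,0],"angular":[0,0,0],"hand":1},{"translation":[0,0,0],"angular":[0,0,0],"hand":1},{"translation":[0,0,0],"angular":[0,0,0],"hand":1}]'
```

```text
clock: 4.32
position: [0.5364, -0.1694, 0.0646]
ee_rot: [-0.0, 0.985, 0.173, -0.0]
contact_force: [0.4, 0.8, 0.7]
width: 0.0
gripper_force: 0.0
```

```bash
python3 -m handwheel '[{"translation":[0,-0.001,0.008],"angular":[0,0,0],"hand":1},{"translation":[0,0,0.006],"angular":[0,0,0],"hand":1},{"translation":[0,0,0.004],"angular":[0,0,0],"hand":1},{"translation":[0,0,0.0015],"angular":[0,0,0],"hand":1},{"translation":[0,0,0],"angular":[0,0,0],"hand":1},{"translation":[0,0,0],"angular":[0,0,0],"hand":1},{"translation":[0,0,0],"angular":[0,0,0],"hand":1},{"translation":[0,0,0],"angular":[0,0,0],"hand":1}]'
```

```text
clock: 4.98
position: [0.5367, -0.1686, 0.046]
ee_rot: [0.0, 0.985, 0.173, 0.0]
contact_force: [-0.6, -0.1, 5.2]
width: 0.0003
gripper_force: 2.6
```

```bash
python3 -m handwheel '[{"translation":[0,0,0],"angular":[0,0,0],"hand":1},{"translation":[0,0,0],"angular":[0,0,0],"hand":1},{"translation":[0,0,-0.01],"angular":[0,0,0],"hand":1},{"translation":[0,0,-0.02],"angular":[0,0,0],"hand":1},{"translation":[0,0,-0.02],"angular":[0,0,0],"hand":1},{"translation":[0,0,0],"angular":[0,0,0],"hand":1},{"translation":[0,0,0],"angular":[0,0,0],"hand":1},{"translation":[0,0,0],"angular":[0,0,0],"hand":1}]'
```

```text
clock: 5.65
position: [0.5359, -0.168, 0.0951]
ee_rot: [-0.0, 0.985, 0.173, -0.0]
contact_force: [-0.8, -0.1, 0.1]
width: -0.0005
gripper_force: 0.0
```

The square key also reached its stop (5.2 N) and was released. Now the bar key.

```bash
python3 -m handwheel '[{"translation":[-0.02,-0.006,0],"angular":[0,0,0],"hand":1},{"translation":[-0.02,-0.006,0],"angular":[0,0,0],"hand":1},{"translation":[-0.015,-0.005,0],"angular":[0,0,0],"hand":1},{"translation":[0,0,0],"angular":[0,0,0],"hand":1},{"translation":[0,0,0.015],"angular":[0,0,0],"hand":1},{"translation":[0,0,0.015],"angular":[0,0,0],"hand":1},{"translation":[0,0,0],"angular":[0,0,0],"hand":1},{"translation":[0,0,0],"angular":[0,0,0],"hand":1},{"translation":[0,0,0],"angular":[0,0,0],"hand":1}]'
```

```text
clock: 6.4
position: [0.4795, -0.1711, 0.0653]
ee_rot: [0.0, 0.985, 0.173, 0.0]
contact_force: [0.1, 0.6, -0.9]
width: 0.0001
gripper_force: 0.0
```

```bash
python3 -m handwheel '[{"translation":[-0.001,0,0.008],"angular":[0,0,0],"hand":1},{"translation":[0,0,0.006],"angular":[0,0,0],"hand":1},{"translation":[0,0,0.004],"angular":[0,0,0],"hand":1},{"translation":[0,0,0.002],"angular":[0,0,0],"hand":1},{"translation":[0,0,0],"angular":[0,0,0],"hand":1},{"translation":[0,0,0],"angular":[0,0,0],"hand":1},{"translation":[0,0,0],"angular":[0,0,0],"hand":1},{"translation":[0,0,0],"angular":[0,0,0],"hand":1}]'
```

```text
clock: 7.07
position: [0.4785, -0.1717, 0.046]
ee_rot: [0.0, 0.985, 0.173, 0.001]
contact_force: [0.4, 1.3, 5.6]
width: -0.0
gripper_force: 2.9
```

```bash
python3 -m handwheel '[{"translation":[0,0,0],"angular":[0,0,0],"hand":1},{"translation":[0,0,0],"angular":[0,0,0],"hand":1},{"translation":[0,0,-0.01],"angular":[0,0,0],"hand":1},{"translation":[0,0,-0.03],"angular":[0,0,0],"hand":1},{"translation":[0,0,-0.03],"angular":[0,0,0],"hand":1},{"translation":[0,0,-0.03],"angular":[0,0,0],"hand":1},{"translation":[0,0,0],"angular":[0,0,0],"hand":1},{"translation":[0,0,0],"angular":[0,0,0],"hand":1},{"translation":[0,0,0],"angular":[0,0,0],"hand":1},{"translation":[0,0,0],"angular":[0,0,0],"hand":1}]'
python3 - <<'E'
from rig import manip
import cv2
cv2.imwrite("pics/w2.png",manip.get_image("wrist")[:,:,::-1])
E
```

```text
clock: 7.9
position: [0.4769, -0.1708, 0.1442]
ee_rot: [-0.001, 0.985, 0.173, -0.001]
contact_force: [0.2, -0.1, -0.6]
width: -0.0001
gripper_force: 0.0
```

View pics/w2.png

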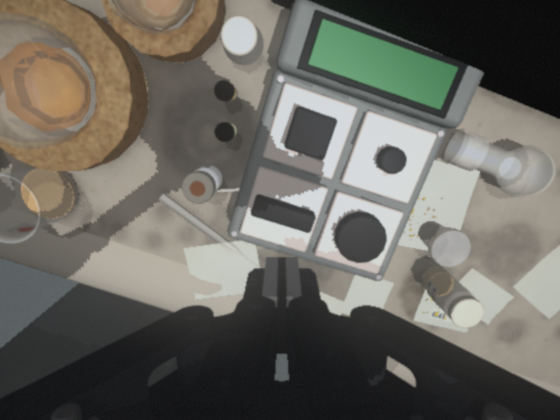

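The controller is in place, with all the keys up (square at (311,131), bar (283,213), big (360,236), small (391,159)). The tool is clear of everything.

```bash
python3 -c "
from rig import manip
print(manip.sign_off())"
```

```text
the job is handed in; nothing more can be done
None
```

I pressed the large round, square and bar keys in that order, each down to its stop and released before the next. I left the small round key alone and handed the job in at about 8 s with the arm clear; no verdict came back.

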